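# Clamp the cold block in its holding fixture

### The job

Clamp the metal cold block in its holding fixture: with the outside of a finger, push the swing strap round over the block until it rests against its stop pin, and only then press the cam lever on the strap all the way down and leave it there. Do not take the strap or lever between the fingers, do not lift the block out of its nest, and leave the things lying around where they are.

Things in the scene. Friction and masses are not known exactly. Their poses are not given: they have to be found in the camera images.
- fixture: Fixed aluminium base plate, 200 x 110 mm, top face 12 mm above the bench, origin at the centre of its underside. Its own x runs from the 22 mm post (at x = -75 mm, near the robot) to the nest in the middle; z up. The nest is four steel corner angles 10 mm high round the block. A 10 mm stop pin (top 60 mm above the bench) stands at x = -37, y = -17.5 mm. Its place and yaw vary.
- clamp_strap (a joint): Swing strap's angle about the vertical post. 0: over the block, along the fixture's +x, against the stop pin; grows anticlockwise seen from above, to 1.75 (swung out to the left, off the block). A stiff hinge: about 1.5 N at the end moves it, and it stays where it is left.
- strap_pivot (a point): On the post axis at the strap's underside, 50 mm above the bench. Its x runs along the strap to the free end, z up. The strap is a bare steel bar 24 mm wide (y -12 to +12), 16 mm thick (50 to 66 mm above the bench), round-ended, from x = -8 to x = 142 mm. The sprung foot under it at x = 75 mm clears the block by 3 to 4 mm while the lever is up. A hex nut at x = 0 reaches 74 mm above the bench.
- strap_end (a point): On the strap's centre line, half-way through its thickness (58 mm above the bench), 120 mm from the post axis: here the side of a finger can push it. Nothing on the fixture stands under this part but the base plate (and its bolt heads, 17 mm above the bench).
- cam_lever (a joint): Cam lever's angle. 0: raised, standing 40 degrees above level and leaning toward the post; grows as it is pressed down, 0.70: level, fully down, its underside 15 mm above the strap. It stays where it is left; a push of about 2 to 3 N at its end, square to the lever (down and toward the post), moves it. Going down it drives the sprung foot 6.5 mm down, on to the block.
- lever_pivot (a point): The cam lever's pivot on the strap, 75 mm from the post axis, 86 mm above the bench, on the strap's centre line. Its -x runs along the lever to the tip, y is the pivot axis. Lever: a bar 14 mm wide, 8 mm thick, with a black handle 22 mm wide and 11 mm thick over its last 40 mm.
- lever_tip (a point): Middle of the end of the lever's black handle, 95 mm from its pivot. Raised it stands about 148 mm above the bench, 73 mm from the pivot toward the post; fully down it is 87 mm above the bench and 20 mm beyond the post axis.
- foot: Sprung round rubber foot, 22 mm across, under the strap 75 mm from the post axis; origin 8 mm above its lower face. The lever drives it down; on the block it ends pressing with about 10 N.
- block_center (a point): Centre (half-way up) of the loose light-grey metal cold block, 45 x 65 x 25 mm (x, y, z), which already lies in the nest with 2 mm play, its top 37 mm above the bench. The fixture's centre is at its centre.
- bottle_c (a point): Centre of a loose white screw-cap reagent bottle, 44 mm across, 90 mm high: bystander, on the bench to the right of the fixture.
- case_c (a point): Centre of a loose flat white case, 55 x 85 x 18 mm: bystander to the right of the fixture.
- mailer_c (a point): Centre of a loose green slide mailer box, 30 x 85 x 34 mm: bystander to the right of the fixture.
- marker_c (a point): Centre of a loose marker pen, 135 mm long, 16 mm thick: bystander, beyond the fixture at the left edge of the bench.
Mind the look-alikes: they are no part of the job. What is shaped like the part that bears block_center but brown or turquoise is not meant.

How it is judged:
By the outcome, as a careful person would: the job done as asked, in the order asked, and still so for the second after the job is handed in, with the robot touching nothing.
It also fails if it takes over 48 s, if anything falls off the work surface, if the arm or the gripper's body presses on something with over 40 N, if the wrist force passes 120 N, or if a joint passes its speed limit or range.

### The arm

A 6-joint arm with a two-finger parallel gripper is mounted at the origin on a cart in front of the work surface, level with it; the furniture and walls round the work are solid. World frame = base frame: x ahead of the robot, y to its left, z up, the work surface at z = 0. Lengths are in mm, angles in rad, forces in N, time in s.
With the tool pointing down it reaches from about 275 to 875 mm from the base axis. Payload 12.5 kg.
Tool frame: the origin (TCP) lies between the finger pads; the fingertips stand env.finger_overhang ahead of it and the grasp point (between the pads) lies 2 mm behind it (env.finger_overhang is the distance from the TCP to the fingertips, in mm); z points along the fingers, y is the direction in which the jaws open and shut (so a half turn about z gives the same grasp; the last joint's range is limited). The gripper opens to 85 mm and grips with 20 to 120 N. Pads are 22 mm wide; open, the fingers measure 114 mm over their backs; the gripper's body (76 mm by 85 mm) begins 54 mm behind the grasp point. The pads swing forward as they close: fully open they stand 13 mm farther back than shut.
Start: joints at [1.248, 0.351, 1.652, -0, 1.139, -0.085], TCP at [129.53, 534.515, 248.29] pointing down, gripper open.
Joint ranges: [-2.75, 2.75], [-0.79, 2.1], [0.01, 2.65], [-1.57, 4.71], [0.07, 3.14], [-2.87, 2.87]. Speed limits (rad/s): [2.22, 2.22, 2.79, 3.14, 3.14, 3.14].

### API

Orientations are given as a unit quaternion [x, y, z, w].
In Python, from bench import sensors, cams, order, env gives the robot as it stands. The module is installed in compiled form; this text tells all that it offers.
- The arm moves only by the tool servo_tool, never from a script. Its argument "motion" is a list of rows, each a list of 3 entries, a list of its own where there are three numbers: the closure, from -1 (fully open) to 1 (shut), then the shift along the tool's x, y, z in mm, then the turn, a rotation vector about the tool's x, y, z in rad. A call has 1 to 5 rows; each row shifts and turns the commanded pose from where the row before left it, along the tool's axes as they then stand; what a row does not reach is not made up. A row lasts 1/12 s, in which the tool goes at most 41.7 mm and 7.16 degrees, less where a joint would pass 70% of its speed; a pose out of reach is approached as far as the arm can. A call with a gripper value outside its range is refused whole. The fingers move at their own pace and stop on an object; "newtons" is the grip in N (left out, the last holds). Time passes only in rows, so rows that do not move let the fingers close. It gives the time, the measured TCP pose, the force and the opening at its end, in the units of the state.
- sensors.get_obs(): the state, without advancing time (a new reading comes with each control period).
- cams.camera(name): name is "scene" or "top"; returns a dict with "color" (420x560x3 uint8, red, green, blue), "mtx" (3x3 intrinsics, pixels), "D" ([k1, k2, p1, p2, k3] as OpenCV has them; the pictures are not rectified), "view" (4x4, takes a point from world to camera coordinates). Camera axes: x right, y down, z forward; pixel columns grow to the right and rows downward; lengths in mm; the calibration is good to about 2 mm. A picture is of the moment at which its call begins. There is no depth.
- order.close_job(): hands the job in, once; it reports no verdict.
The state is a dict: "t": time; "joints": joint angles; "joint_velocities": joint speeds; "joint_efforts": joint torques, N m; "position": TCP position; "orientation": TCP orientation; "wrist_force": force on the tool from outside, world axes, zero at the start; "wrist_torque": the same for the moment, N m; "grip_width": opening from 0.0 (shut) to 1.0 (fully open).
Only numpy, scipy, OpenCV 4.12 (cv2) and the standard library are available. Lean on these libraries where they do the work, as an engineer would, in place of code of your own. Each camera call takes 0.05 s, during which the arm holds its last target. There are 200 camera calls.

## Working session

There is one attempt and no reset: what is moved stays moved. The work goes in short steps, Python scripts to look and compute and a tool call to move; the robot and the scene stay as the last step left them, time stands still between calls to the robot, and variables do not carry over. Pictures are saved under pics/ and viewed, about 8 in all and at most 12, crops included, and the job is handed in when it is done.

Besides the shell and the picture viewer there is one more tool, called after ">>>" by a JSON object that holds its "method" and its "body", one argument or row to a line. servo_tool: Moves the arm, as the interface text tells. Its arguments: {"type":"object","properties":{"motion":{"type":"array"},"newtons":{"type":"number"}},"required":["motion"]}

```bash
mkdir -p pics
cat > h.py <<'E'
import numpy as np, cv2
from bench import sensors, cams, order, env
def shot(n,f):
    c=cams.camera(n); cv2.imwrite('pics/'+f,c['color'][:,:,::-1]); np.savez('pics/'+f+'.npz',**c); return c
def ray(c,px):
    u=cv2.undistortPoints(np.array([[px]],float),c['mtx'],c['D'])[0,0]
    R,t=c['view'][:3,:3],c['view'][:3,3]
    return -R.T@t, R.T@np.array([u[0],u[1],1.])
def onz(c,px,z):
    o,d=ray(c,px); return (o+d*(z-o[2])/d[2]).round(1)
def proj(c,P):
    r,_=cv2.Rodrigues(c['view'][:3,:3]); return cv2.projectPoints(np.array(P,float).reshape(-1,1,3),r,c['view'][:3,3],c['mtx'],c['D'])[0][:,0].round(1)
E
python3 - <<'E'
from h import *
a=shot('top','top0.png');b=shot('scene','sc0.png')
cv2.imwrite('pics/both.png',cv2.resize(a['color'],(800,600),interpolation=cv2.INTER_CUBIC)[:,:,::-1])
o=sensors.get_obs();print(o['t'],o['position'],o['orientation'],env.finger_overhang,o['grip_width'])
for c in(a,b):print((-c['view'][:3,:3].T@c['view'][:3,3]).round())
E
```

```text
0.1 [129.4423576  534.27060114 247.79974997] [ 1.18612121e-01  9.92940529e-01 -5.08411078e-04 -1.12271273e-04] 17.0 1.0045873297891827
[ 302. -148. 1095.]
[915. 599. 567.]
```

View pics/both.png

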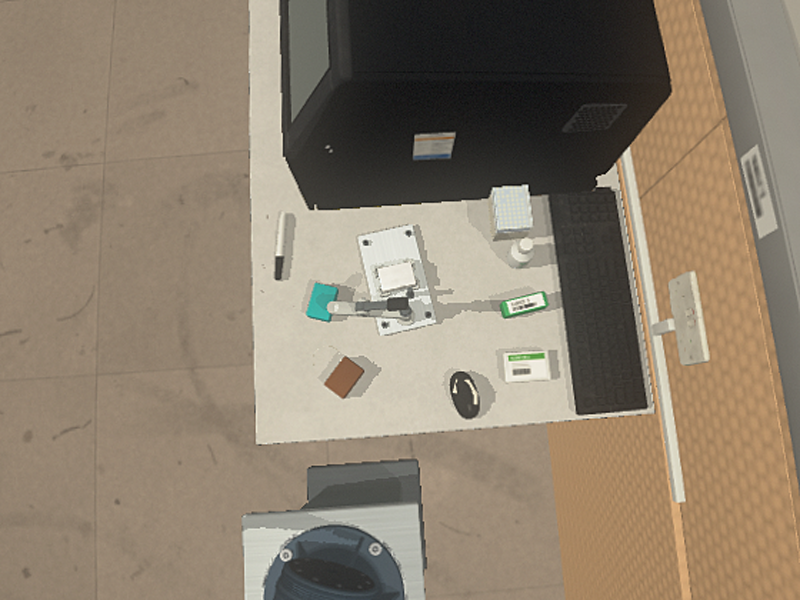

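View pics/sc0.png

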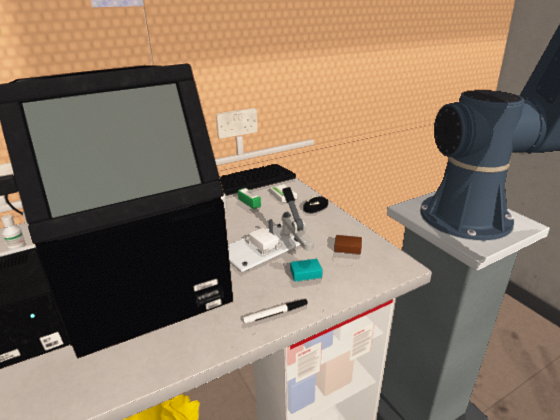

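Run:
```python
from h import *
a=dict(np.load('pics/top0.png.npz'));b=dict(np.load('pics/sc0.png.npz'))
P=[[0,0,0],[300,0,0],[300,200,0],[129,534,248]]
print(proj(a,P)*10/7,proj(b,P))
i=a['color'][145:245,190:330]; cv2.imwrite('pics/c1.png',cv2.resize(i,(784,560),interpolation=cv2.INTER_CUBIC)[:,:,::-1])
i=b['color'][170:290,210:360]; cv2.imwrite('pics/c2.png',cv2.resize(i,(750,600),interpolation=cv2.INTER_CUBIC)[:,:,::-1])
```

```text
[[334.28571429 594.85714286]
 [324.71428571 423.71428571]
 [216.85714286 431.14285714]
 [-54.14285714 565.        ]] [[465.  215.8]
 [384.6 246.4]
 [448.7 292.5]
 [743.  248.4]]
```

View pics/c1.png

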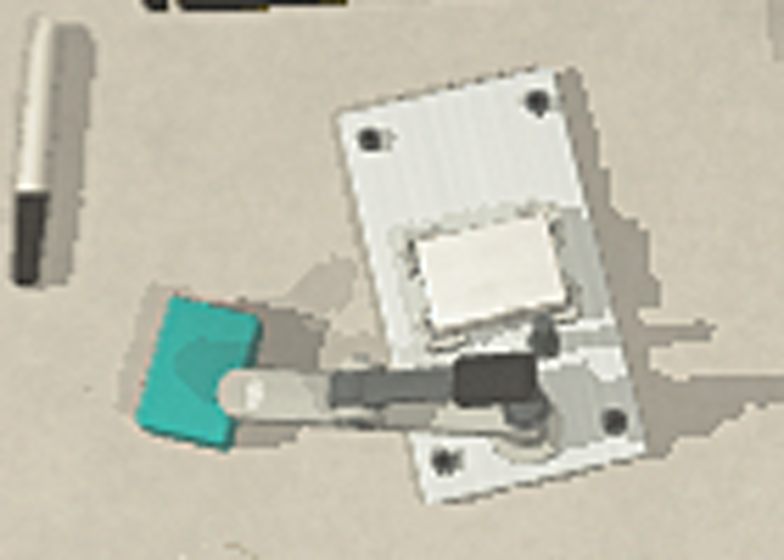

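View pics/c2.png

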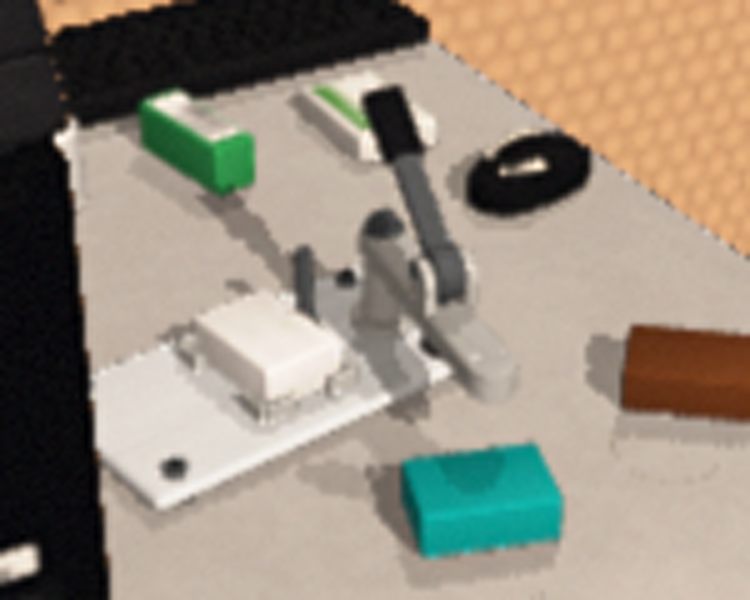

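Run:
```python
from h import *
a=dict(np.load('pics/top0.png.npz'));b=dict(np.load('pics/sc0.png.npz'))
f=lambda u,v,z:onz(a,(190+(u+.5)/5.6-.5,145+(v+.5)/5.6-.5),z)
C=np.array([f(*p,12) for p in[(338,112),(555,68),(645,452),(428,500)]]);print(C)
print([np.linalg.norm(C[i]-C[i-1]).round() for i in range(4)])
c=C.mean(0);d=C[0]+C[1]-C[2]-C[3];d/=np.linalg.norm(d);yaw=np.arctan2(d[1],d[0])
print('c',c,'yaw',yaw)
B=np.array([f(*p,37) for p in[(413,243),(552,213),(567,292),(437,334)]]);print('block',B.mean(0))
W=lambda x,y,z:np.array([c[0]+x*np.cos(yaw)-y*np.sin(yaw),c[1]+x*np.sin(yaw)+y*np.cos(yaw),z])
post=W(-75,0,66);print('post',post,'pin',W(-37,-17.5,60),'blk',W(0,0,37))
print('nut',f(525,408,74),'pin top seen',f(544,328,60))
e=f(218,392,66);v=e-post;print('strap tip edge',e,np.linalg.norm(v[:2]),'ang',np.arctan2(v[1],v[0])-yaw)
for q in[(455,380),(535,378)]:print('handle',f(*q,148),f(*q,120))
for q in[(172,296),(262,320),(228,448),(138,428)]:print('turq',f(*q,25))
# check in scene
S=lambda p:((proj(b,p)-[210,170]+.5)*5).round()
print(S([post,W(-37,-17.5,60),e,W(0,0,37),W(100,55,12)]))
```

```text
[[ 651.7  -81.7   12. ]
 [ 666.3 -190.1   12. ]
 [ 471.4 -217.9   12. ]
 [ 456.2 -113.1   12. ]]
[np.float64(198.0), np.float64(109.0), np.float64(197.0), np.float64(106.0)]
c [ 561.4 -150.7   12. ] yaw 0.1504928314301146
block [ 559.825 -151.625   37.   ]
post [ 487.24770175 -161.94440588   66.        ] pin [ 527.44189423 -173.54944316   60.        ] blk [ 561.4 -150.7   37. ]
nut [ 485.9 -161.6   74. ] pin top seen [ 525.1 -173.3   60. ]
strap tip edge [505.3 -22.6  66. ] 140.50889268324767 ang 1.2914694114634369
handle [ 486.7 -132.2  148. ] [ 492.1 -131.7  120. ]
handle [ 485.  -165.7  148. ] [ 490.4 -166.3  120. ]
turq [561.8   2.2  25. ]
turq [546.7 -40.3  25. ]
turq [486.1 -21.   25. ]
turq [498.9  21.2  25. ]
[[388. 226.]
 [308. 247.]
 [508. 370.]
 [269. 325.]
 [162. 498.]]
```

>>> {"method": "servo_tool", "body": {
  "motion": [
    [1, [-10, -11, 0], [0, 0, 0]],
    [1, [-22, -24, 0], [0, 0, 0]],
    [1, [-22, -24, 0], [0, 0, 0]],
    [1, [-22, -24, 0], [0, 0, 0]],
    [1, [-22, -24, 0], [0, 0, 0]]
  ],
  "newtons": 20
}}

```text
t: 0.52
position: [199.8, 405.9, 248.0]
orientation: [0.118, 0.993, -0.0, -0.0]
wrist_force: [0.7, 1.6, -0.4]
grip_width: 0.302
```

>>> {"method": "servo_tool", "body": {
  "motion": [
    [1, [-22, -24, 0], [0, 0, 0]],
    [1, [-22, -24, 0], [0, 0, 0]],
    [1, [-22, -24, 0], [0, 0, 0]],
    [1, [-22, -24, 0], [0, 0, 0]],
    [1, [-22, -24, 0], [0, 0, 0]]
  ]
}}

```text
t: 0.93
position: [278.5, 263.4, 248.2]
orientation: [0.118, 0.993, -0.0, -0.0]
wrist_force: [1.2, 0.0, -0.8]
grip_width: -0.001
```

>>> {"method": "servo_tool", "body": {
  "motion": [
    [1, [-22, -24, 0], [0, 0, 0]],
    [1, [-22, -24, 0], [0, 0, 0]],
    [1, [-22, -24, 0], [0, 0, 0]],
    [1, [-22, -24, 0], [0, 0, 0]],
    [1, [-22, -24, 0], [0, 0, 0]]
  ]
}}

```text
t: 1.35
position: [357.2, 120.8, 248.3]
orientation: [0.119, 0.993, 0.0, 0.0]
wrist_force: [0.6, 0.6, 0.3]
grip_width: 0.0
```

>>> {"method": "servo_tool", "body": {
  "motion": [
    [1, [-22, -24, 0], [0, 0, 0]],
    [1, [-22, -24, 0], [0, 0, 0]],
    [1, [-22, -24, 0], [0, 0, 0]],
    [1, [-22, -24, 0], [0, 0, 0]],
    [1, [0, 0, 0], [0, 0, 0.12]]
  ]
}}

```text
t: 1.77
position: [421.7, 4.7, 248.2]
orientation: [0.177, 0.984, -0.0, 0.001]
wrist_force: [-0.6, -0.0, -0.6]
grip_width: 0.005
```

>>> {"method": "servo_tool", "body": {
  "motion": [
    [1, [0, 0, 0], [0, 0, 0.12]],
    [1, [0, 0, 0], [0, 0, 0.12]],
    [1, [0, 0, 0], [0, 0, 0.12]],
    [1, [0, 0, 0], [0, 0, 0.12]],
    [1, [0, 0, 0], [0, 0, 0.12]]
  ]
}}

```text
t: 2.18
position: [419.6, 8.3, 248.1]
orientation: [0.463, 0.886, -0.0, -0.0]
wrist_force: [0.3, -0.1, 0.5]
grip_width: 0.0
```

>>> {"method": "servo_tool", "body": {
  "motion": [
    [1, [0, 0, 0], [0, 0, 0.12]],
    [1, [0, 0, 0], [0, 0, 0.12]],
    [1, [0, 0, 0], [0, 0, 0.12]],
    [1, [0, 0, 0], [0, 0, 0.12]],
    [1, [0, 0, 0], [0, 0, 0.12]]
  ]
}}

```text
t: 2.6
position: [419.6, 8.4, 248.1]
orientation: [0.705, 0.71, -0.0, -0.0]
wrist_force: [0.3, -0.5, 0.4]
grip_width: -0.002
```

>>> {"method": "servo_tool", "body": {
  "motion": [
    [1, [0, 0, 0], [0, 0, 0.12]],
    [1, [0, 0, 0], [0, 0, 0.02]],
    [1, [0, 0, 0], [0, 0, 0]]
  ]
}}

```text
t: 2.85
position: [419.6, 8.3, 248.2]
orientation: [0.75, 0.662, -0.0, -0.0]
wrist_force: [0.3, 0.1, -0.1]
grip_width: -0.0
```

>>> {"method": "servo_tool", "body": {
  "motion": [
    [1, [-25, 19, 10], [0, 0, 0]],
    [1, [-26, 20, 30], [0, 0, 0]],
    [1, [0, 0, 35], [0, 0, 0]],
    [1, [0, 0, 35], [0, 0, 0]],
    [1, [0, 0, 35], [0, 0, 0]]
  ]
}}

```text
t: 3.27
position: [450.9, -45.8, 103.7]
orientation: [0.749, 0.662, 0.0, 0.0]
wrist_force: [1.3, -0.6, -0.8]
grip_width: -0.002
```

>>> {"method": "servo_tool", "body": {
  "motion": [
    [1, [0, 0, 25], [0, 0, 0]],
    [1, [0, 0, 15], [0, 0, 0]],
    [1, [0, 0, 0], [0, 0, 0]]
  ]
}}

```text
t: 3.52
position: [449.3, -45.1, 62.5]
orientation: [0.749, 0.662, -0.002, -0.002]
wrist_force: [-0.6, 0.5, -0.1]
grip_width: -0.005
```

Run:
```python
from h import *
a=shot('top','top1.png');b=shot('scene','sc1.png')
i=a['color'][145:245,190:330];j=b['color'][170:270,220:360]
cv2.imwrite('pics/c3.png',np.hstack([cv2.resize(k,(400,286),interpolation=cv2.INTER_CUBIC) for k in(i,j)])[:,:,::-1])
```

```text
(no output)
```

View pics/c3.png

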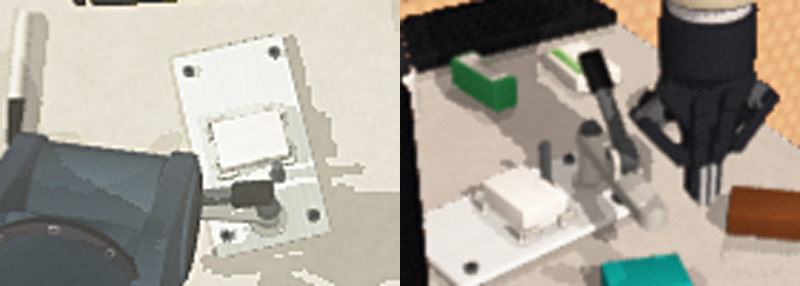

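>>> {"method": "servo_tool", "body": {
  "motion": [
    [1, [5, 10, 0], [0, 0, 0]],
    [1, [0, 10, 0], [0, 0, 0]],
    [1, [0, 4, 0], [0, 0, 0]],
    [1, [0, 2, 0], [0, 0, 0]],
    [1, [0, 0, 0], [0, 0, 0]]
  ]
}}

```text
t: 4.03
position: [477.8, -43.9, 65.9]
orientation: [0.75, 0.661, 0.0, 0.001]
wrist_force: [-0.0, 0.3, 0.2]
grip_width: -0.0
```

>>> {"method": "servo_tool", "body": {
  "motion": [
    [1, [0, 2, 0], [0, 0, 0]],
    [1, [0, 2, 0], [0, 0, 0]],
    [1, [0, 0, 0], [0, 0, 0]]
  ]
}}

```text
t: 4.28
position: [481.3, -44.3, 65.3]
orientation: [0.751, 0.661, -0.0, -0.0]
wrist_force: [0.1, 0.8, 0.0]
grip_width: -0.004
```

>>> {"method": "servo_tool", "body": {
  "motion": [
    [1, [0, 2, 3], [0, 0, 0]],
    [1, [0, 2, 0], [0, 0, 0]],
    [1, [0, 2, 0], [0, 0, 0]],
    [1, [0, 0, 0], [0, 0, 0]]
  ]
}}

```text
t: 4.62
position: [487.6, -45.1, 62.0]
orientation: [0.751, 0.661, -0.0, -0.0]
wrist_force: [-0.5, 0.1, -0.8]
grip_width: -0.0
```

Run:
```python
from h import *
b=shot('scene','sc2.png')
j=b['color'][170:270,240:380]
cv2.imwrite('pics/c4.png',cv2.resize(j,(560,400),interpolation=cv2.INTER_CUBIC)[:,:,::-1])
```

```text
(no output)
```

View pics/c4.png

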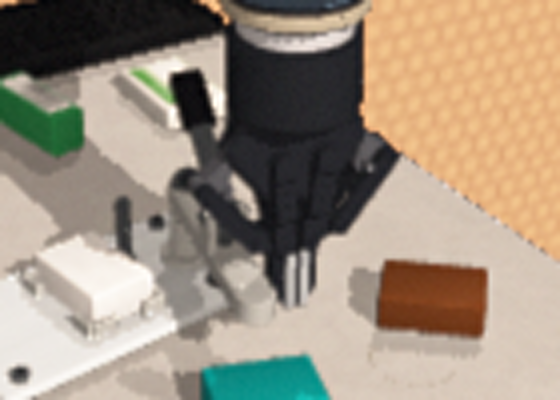

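>>> {"method": "servo_tool", "body": {
  "motion": [
    [1, [0, 2, 0], [0, 0, 0]],
    [1, [0, 2, 0], [0, 0, 0]],
    [1, [0, 2, 0], [0, 0, 0]]
  ]
}}

```text
t: 4.92
position: [493.3, -45.8, 62.1]
orientation: [0.751, 0.661, -0.0, -0.0]
wrist_force: [-1.4, 0.2, -0.8]
grip_width: -0.005
```

>>> {"method": "servo_tool", "body": {
  "motion": [
    [1, [1, 7, 0], [0, 0, 0.06]],
    [1, [1, 7, 0], [0, 0, 0.06]],
    [1, [1, 7, 0], [0, 0, 0.06]],
    [1, [1, 7, 0], [0, 0, 0.06]],
    [1, [1, 7, 0], [0, 0, 0.06]]
  ]
}}

```text
t: 5.33
position: [528.7, -49.5, 62.2]
orientation: [0.842, 0.54, -0.0, -0.0]
wrist_force: [-1.6, -0.5, 0.0]
grip_width: -0.0
```

Run:
```python
from h import *
a=shot('top','top3.png');b=shot('scene','sc3.png')
i=a['color'][145:245,190:330];j=b['color'][170:270,220:360]
cv2.imwrite('pics/c5.png',np.hstack([cv2.resize(k,(400,286),interpolation=cv2.INTER_CUBIC) for k in(i,j)])[:,:,::-1])
print(sensors.get_obs()['wrist_force'],sensors.get_obs()['position'])
```

```text
[-0.21484073  0.20980606  0.30249886] [529.35260732 -49.73416182  62.32834687]
```

View pics/c5.png

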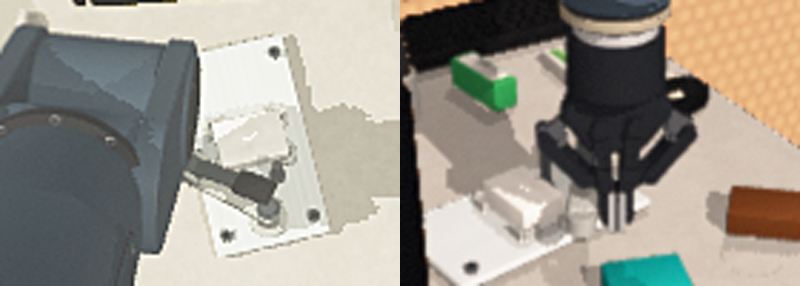

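>>> {"method": "servo_tool", "body": {
  "motion": [
    [1, [0.4, 7.2, 0], [0, 0, 0.06]],
    [1, [0.4, 7.2, 0], [0, 0, 0.06]],
    [1, [0.4, 7.2, 0], [0, 0, 0.06]],
    [1, [0.4, 7.2, 0], [0, 0, 0.06]],
    [1, [0.4, 7.2, 0], [0, 0, 0.06]]
  ]
}}

```text
t: 5.85
position: [559.9, -66.3, 62.1]
orientation: [0.912, 0.409, -0.0, -0.0]
wrist_force: [0.1, 2.3, 0.4]
grip_width: 0.001
```

>>> {"method": "servo_tool", "body": {
  "motion": [
    [1, [0.4, 7.2, 0], [0, 0, 0.06]],
    [1, [0.4, 7.2, 0], [0, 0, 0.06]],
    [1, [0.4, 7.2, 0], [0, 0, 0.06]],
    [1, [0.4, 7.2, 0], [0, 0, 0.06]],
    [1, [0.4, 7.2, 0], [0, 0, 0.06]]
  ]
}}

```text
t: 6.27
position: [585.3, -91.9, 62.1]
orientation: [0.963, 0.268, 0.0, -0.0]
wrist_force: [-0.0, 1.3, -0.4]
grip_width: -0.003
```

>>> {"method": "servo_tool", "body": {
  "motion": [
    [1, [0.4, 6, 0], [0, 0, 0.05]],
    [1, [0.4, 6, 0], [0, 0, 0.05]],
    [1, [0.4, 6, 0], [0, 0, 0.05]],
    [1, [0.4, 5, 0], [0, 0, 0.04]],
    [1, [0, 0, 0], [0, 0, 0]]
  ]
}}

```text
t: 6.68
position: [597.3, -112.2, 62.2]
orientation: [0.984, 0.176, 0.0, 0.0]
wrist_force: [0.5, -0.1, -1.1]
grip_width: -0.002
```

>>> {"method": "servo_tool", "body": {
  "motion": [
    [1, [0, 2, 0], [0, 0, 0.02]],
    [1, [0, 2, 0], [0, 0, 0.02]],
    [1, [0, 0, 0], [0, 0, 0]]
  ]
}}

```text
t: 6.93
position: [598.4, -115.5, 62.2]
orientation: [0.988, 0.156, 0.0, -0.0]
wrist_force: [-0.1, -0.3, 0.7]
grip_width: -0.001
```

>>> {"method": "servo_tool", "body": {
  "motion": [
    [1, [0, 2, 0], [0, 0, 0.03]],
    [1, [0, 2, 0], [0, 0, 0.03]],
    [1, [0, 2, 0], [0, 0, 0.03]],
    [1, [0, 0, 0], [0, 0, 0]]
  ]
}}

```text
t: 7.27
position: [600.1, -119.5, 62.2]
orientation: [0.994, 0.111, -0.0, -0.001]
wrist_force: [0.5, 12.5, 2.6]
grip_width: -0.0
```

>>> {"method": "servo_tool", "body": {
  "motion": [
    [1, [0, 1.5, 0], [0, 0, 0.03]],
    [1, [0, 1.5, 0], [0, 0, 0.03]],
    [1, [0, 0, 0], [0, 0, 0]]
  ]
}}

```text
t: 7.52
position: [600.9, -120.0, 62.2]
orientation: [0.997, 0.081, 0.0, -0.003]
wrist_force: [3.3, 29.1, 4.5]
grip_width: -0.004
```

>>> {"method": "servo_tool", "body": {
  "motion": [
    [1, [0, -4, 0], [0, 0, 0]],
    [1, [0, -15, 0], [0, 0, 0]],
    [1, [0, -25, 0], [0, 0, 0]],
    [1, [0, -30, -10], [0, 0, 0]],
    [1, [0, 0, -35], [0, 0, 0]]
  ]
}}

```text
t: 7.93
position: [584.7, -46.4, 103.2]
orientation: [0.997, 0.083, -0.005, -0.001]
wrist_force: [-0.6, -0.4, 0.1]
grip_width: -0.001
```

>>> {"method": "servo_tool", "body": {
  "motion": [
    [1, [0, 0, -35], [0, 0, 0]],
    [1, [0, 0, -35], [0, 0, 0]],
    [1, [0, 0, -25], [0, 0, 0]],
    [1, [0, 0, 0], [0, 0, 0]]
  ]
}}

```text
t: 8.27
position: [590.4, -50.8, 207.7]
orientation: [0.997, 0.082, 0.004, 0.001]
wrist_force: [0.3, 0.0, 0.9]
grip_width: -0.002
```

Run:
```python
from h import *
a=shot('top','top4.png');b=shot('scene','sc4.png')
i=a['color'][145:245,190:330];j=b['color'][170:270,220:360]
cv2.imwrite('pics/c6.png',np.vstack([cv2.resize(k,(420,300),interpolation=cv2.INTER_CUBIC) for k in(i,j)])[:,:,::-1])
o=sensors.get_obs();print(o['wrist_force'],o['position'],o['t'])
```

```text
[ 0.17602254  0.40825675 -0.4324796 ] [588.55571093 -50.74169771 202.73080053] 8.3667
```

View pics/c6.png

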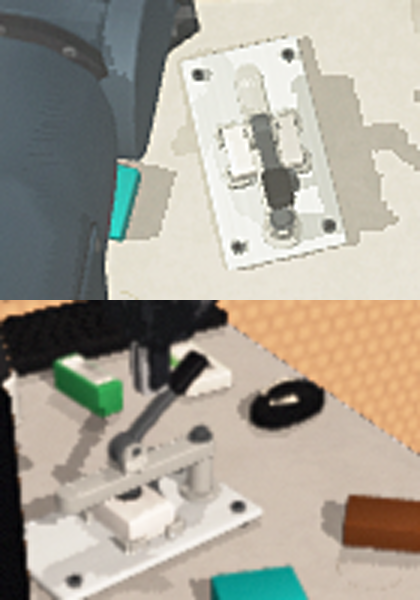

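>>> {"method": "servo_tool", "body": {
  "motion": [
    [1, [-12, 12, 0], [0, 0, 0]],
    [1, [-22, 22, 0], [0, 0, 0]],
    [1, [-22, 22, 0], [0, 0, 0]],
    [1, [-22, 22, 0], [0, 0, 0]],
    [1, [-18, 16, 0], [0, 0, 0]]
  ]
}}

```text
t: 8.78
position: [507.2, -160.4, 200.4]
orientation: [0.997, 0.082, -0.001, -0.001]
wrist_force: [-0.1, -0.5, -0.1]
grip_width: -0.002
```

>>> {"method": "servo_tool", "body": {
  "motion": [
    [1, [0, 0, 10], [0, 0, 0]],
    [1, [0, 0, 10], [0, 0, 0]],
    [1, [0, 0, 0], [0, 0, 0]]
  ]
}}

```text
t: 9.03
position: [508.1, -158.6, 179.1]
orientation: [0.997, 0.082, -0.002, -0.001]
wrist_force: [0.2, 0.0, 0.3]
grip_width: 0.0
```

Run:
```python
from h import *
a=dict(np.load('pics/top4.png.npz'))
e=onz(a,(190+248/3,145+65/3),66);v=e[:2]-[487.2,-161.9];print('tip',e,np.hypot(*v),np.arctan2(v[1],v[0])-.1505)
print('handle',onz(a,(190+280/3,145+187/3),138))
o=sensors.get_obs();print(o['position'],o['wrist_force'],o['orientation'])
```

```text
tip [ 624. -144.   66.] 137.96611902927472 -0.02039122556135059
handle [ 498.8 -162.5  138. ]
[ 508.10955917 -158.61700504  179.10733537] [0.21038871 0.03771835 0.34816146] [ 0.99664732  0.08178298 -0.00209543 -0.00112834]
```

>>> {"method": "servo_tool", "body": {
  "motion": [
    [1, [0, 1, 5], [0, 0, 0]],
    [1, [0, 1, 5], [0, 0, 0]],
    [1, [0, 0, 5], [0, 0, 0]],
    [1, [0, 0, 5], [0, 0, 0]],
    [1, [0, 0, 5], [0, 0, 0]]
  ]
}}

```text
t: 9.45
position: [509.7, -161.3, 156.6]
orientation: [0.997, 0.082, -0.0, -0.0]
wrist_force: [0.1, -0.2, -0.3]
grip_width: -0.003
```

>>> {"method": "servo_tool", "body": {
  "motion": [
    [1, [-1, 0, 4], [0, 0, 0]],
    [1, [-1, 0, 4], [0, 0, 0]],
    [1, [-1, 0, 4], [0, 0, 0]],
    [1, [-1, 0, 4], [0, 0, 0]],
    [1, [0, 0, 0], [0, 0, 0]]
  ]
}}

```text
t: 9.87
position: [505.2, -162.2, 140.5]
orientation: [0.997, 0.082, -0.0, -0.0]
wrist_force: [0.9, 0.3, 0.5]
grip_width: -0.002
```

Run:
```python
from h import *
b=shot('scene','sc5.png');j=b['color'][150:250,220:360]
cv2.imwrite('pics/c7.png',cv2.resize(j,(700,500),interpolation=cv2.INTER_CUBIC)[:,:,::-1])
```

```text
(no output)
```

View pics/c7.png

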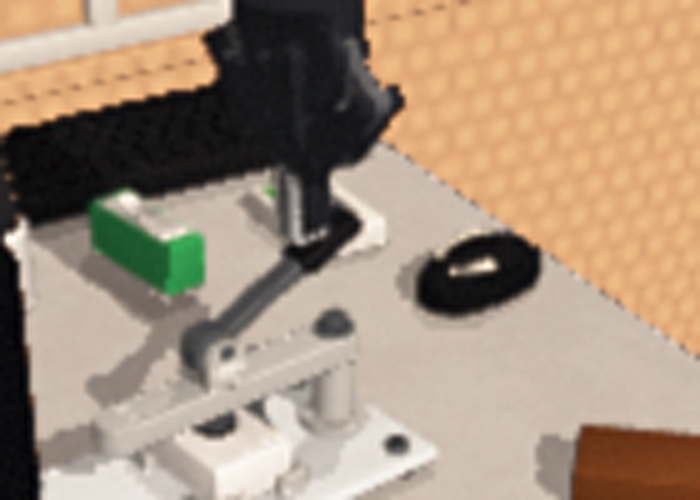

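>>> {"method": "servo_tool", "body": {
  "motion": [
    [1, [-2, 0, 4], [0, 0, 0]],
    [1, [-2, 0, 4], [0, 0, 0]],
    [1, [-2, 0, 4], [0, 0, 0]],
    [1, [-2, 0, 4], [0, 0, 0]],
    [1, [-1, 0, 4], [0, 0, 0]]
  ]
}}

```text
t: 10.33
position: [496.7, -163.7, 120.9]
orientation: [0.997, 0.082, 0.0, 0.0]
wrist_force: [1.5, 0.2, 2.4]
grip_width: -0.001
```

>>> {"method": "servo_tool", "body": {
  "motion": [
    [1, [-1, 0, 4], [0, 0, 0]],
    [1, [0, 0, 3], [0, 0, 0]],
    [1, [0, 0, 1], [0, 0, 0]],
    [1, [0, 0, 0], [0, 0, 0]]
  ]
}}

```text
t: 10.67
position: [495.4, -163.7, 112.7]
orientation: [0.997, 0.082, -0.001, -0.0]
wrist_force: [0.4, -0.0, -0.9]
grip_width: -0.0
```

Tips are near 95.7; about 4 mm left, in small steps watching the force.

>>> {"method": "servo_tool", "body": {
  "motion": [
    [1, [0, 0, 1.5], [0, 0, 0]],
    [1, [0, 0, 1.5], [0, 0, 0]],
    [1, [0, 0, 0], [0, 0, 0]]
  ]
}}

```text
t: 10.92
position: [495.6, -163.7, 109.9]
orientation: [0.997, 0.082, -0.0, -0.0]
wrist_force: [0.8, 1.1, 0.4]
grip_width: 0.001
```

>>> {"method": "servo_tool", "body": {
  "motion": [
    [1, [0, 0, 1], [0, 0, 0]],
    [1, [0, 0, 1], [0, 0, 0]],
    [1, [0, 0, 0], [0, 0, 0]]
  ]
}}

```text
t: 11.17
position: [495.8, -163.8, 109.2]
orientation: [0.997, 0.082, -0.0, 0.0]
wrist_force: [-7.0, 2.2, 16.8]
grip_width: -0.001
```

>>> {"method": "servo_tool", "body": {
  "motion": [
    [1, [0, 0, 1], [0, 0, 0]],
    [1, [0, 0, 0], [0, 0, 0]]
  ]
}}

```text
t: 11.33
position: [495.8, -163.9, 108.9]
orientation: [0.997, 0.082, 0.0, 0.0]
wrist_force: [-10.6, 2.9, 26.7]
grip_width: -0.0
```

>>> {"method": "servo_tool", "body": {
  "motion": [
    [1, [0, 0, -5], [0, 0, 0]],
    [1, [0, 0, -20], [0, 0, 0]],
    [1, [0, 0, -35], [0, 0, 0]],
    [1, [0, 0, -35], [0, 0, 0]],
    [1, [0, 0, -30], [0, 0, 0]]
  ]
}}

```text
t: 11.75
position: [495.9, -163.7, 234.2]
orientation: [0.997, 0.082, 0.0, 0.0]
wrist_force: [0.6, -0.0, -0.4]
grip_width: 0.003
```

>>> {"method": "servo_tool", "body": {
  "motion": [
    [1, [-30, 0, 0], [0, 0, 0]],
    [1, [-30, 0, 0], [0, 0, 0]],
    [1, [-30, 0, 0], [0, 0, 0]],
    [1, [0, 0, 0], [0, 0, 0]],
    [1, [0, 0, 0], [0, 0, 0]]
  ]
}}

```text
t: 12.17
position: [406.4, -178.7, 232.5]
orientation: [0.997, 0.081, 0.0, 0.0]
wrist_force: [0.7, -0.6, -0.2]
grip_width: -0.0
```

Run:
```python
from h import *
a=shot('top','top6.png');b=shot('scene','sc6.png')
i=a['color'][145:245,190:330];j=b['color'][170:270,220:360]
cv2.imwrite('pics/c8.png',np.vstack([cv2.resize(k,(420,300),interpolation=cv2.INTER_CUBIC) for k in(i,j)])[:,:,::-1])
cv2.imwrite('pics/c9.png',a['color'][:,:,::-1])
L=lambda r,z:[487.2+r*.989,-161.9+r*.15,z]
print(((proj(b,[L(-20,87),L(75,86),L(142,58)])-[220,170])*3).round())
```

```text
[[220. 105.]
 [128. 142.]
 [ 59. 200.]]
```

View pics/c8.png

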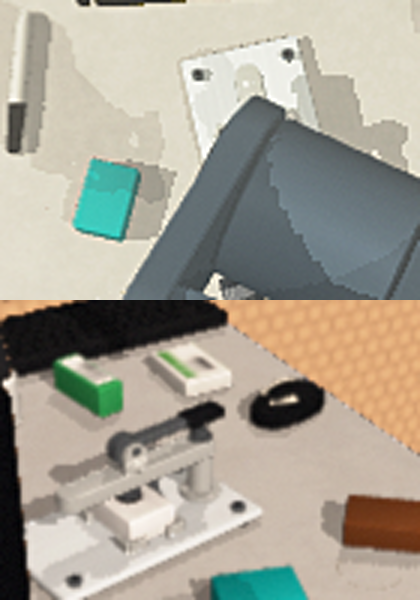

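View pics/c9.png

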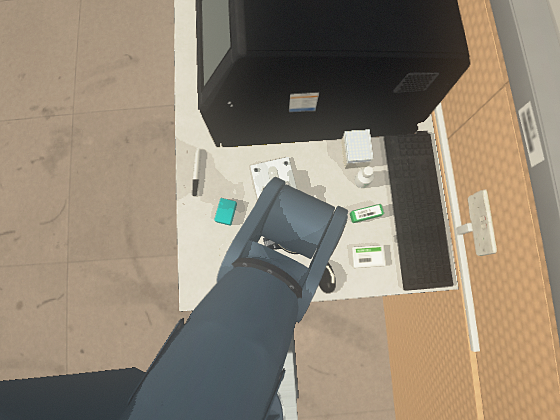

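```bash
python3 -c "
from h import *
order.close_job()"
```

```text
the job is handed in; nothing more can be done
```

The block is clamped and the job is handed in: the strap is against its stop pin and the cam lever is fully down. It took about 12 s of the 48 s.

- **Strap:** I pushed it round with the outside of the closed fingers until the force rose to about 29 N against the pin. A picture then put it about 0.02 rad from zero, which is within measuring error. I backed the fingers off before touching the lever.
- **Lever:** I pressed it down with the closed fingertips until it stopped hard. The force reached about 27 N with the tips 92 mm above the bench, where the handle top should be about 91.5 mm when level.
- **Last check:** the scene camera showed the handle tip and strap end within 1 to 2 pixels of where they should be with the clamp shut. The block was still in its nest, the robot was clear of everything, and the loose things showed no visible shift.

**Not confirmed:** the arm covered most of the fixture in the last top view, so the final state rests on the scene view and the forces. The foot's pressure on the block was not measured. The fingers met the strap several millimetres later than I had worked out; this made no difference to the result.

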